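# Shut the small-parts chest

### The job

Close up the blue and grey small-parts chest using fingertip pushes only: first push both open drawers fully home while the lid stays standing open, then tip the lid over and press it down until it lies fully shut. Push gently, without slamming, do not pull the drawers or the lid further open, and leave the thread spool, tape roll and disc pile beside the chest where they stand. Finish clear of the chest.

Things in the scene. Friction and masses are not known exactly. Their poses are not given: they have to be found in the camera images.
- chest: Grey steel chest fixed to the table, 140 mm deep (its x) by 260 mm wide (its y), rim 95 mm above the table. Origin: centre of its underside, on the table. Its front, with two drawers side by side, faces its own -x; z up. Two spare tools lie in the shallow tray under the lid.
- drawer_left (a joint): How far the drawer on the chest's +y side is out: 0 = home, front flush with the chest's front face; up to 85 mm, opening along the chest's -x (0.03 to 0.07 m at the start). Slides with about 1.5 N of friction and stays where it is left.
- drawer_right (a joint): The same for the drawer on the chest's -y side.
- drawer_left_pull (a point): Centre of the flat outer face of the black pull block (50 mm wide, 14 mm high) on the left drawer; it stands 13 mm proud of the blue drawer front and 32 mm above the table. The front is 114 mm wide and spans 14 to 65 mm above the table. Axes parallel to the chest's.
- drawer_right_pull (a point): The same on the right drawer.
- lid (a joint): Angle of the blue lid: 0 = shut, flat on the rim; 1.57 = standing upright; stops at 1.9 (1.3 to 1.7 at the start). Its hinge is stiff (about 0.3 N m): it stays at any angle and must be pushed all the way down, with about 2 to 5 N near its free edge.
- lid_hinge (a point): Middle of the lid's hinge line, which runs along the chest's y at the top of its back: chest-frame (70, 0, 95) mm. Turns with the lid: from here the lid plate runs 148 mm along this frame's -x and is 264 mm wide and 8 mm thick (its outer face is at +8 mm in this frame's z). With the lid shut this frame is parallel to the chest's.
- lid_edge (a point): Middle of the lid's free edge, on the outer face (the upper face once shut); moves with the lid. With the lid shut it is 103 mm above the table. A lip under this edge reaches 35 mm below the lid's underside and, with the lid shut, hangs in front of the tops of the drawer fronts to keep them in.
- orange_spool: Loose spool of orange thread, 46x79x62 mm with its loose end, standing; origin at the centre of its underside. Leave alone.
- grey_tape: Loose roll of grey tape lying flat, 80 mm across, 24 mm high; origin at the centre of its underside. Leave alone.
- disc_pile: Loose pile of pale discs, 72 mm across, 34 mm high; origin at the centre of its underside. Leave alone.

How it is judged:
By the outcome, as a careful person would: the job done as asked, in the order asked, and still so for the second after the job is handed in, with the robot touching nothing.
It also fails if it takes over 64 s, if anything falls off the work surface, if the arm or the gripper's body presses on something with over 40 N, if the wrist force passes 120 N, or if a joint passes its speed limit or range.

### The arm

A 6-joint arm with a two-finger parallel gripper is mounted at the origin on a cart in front of the work surface, level with it; the furniture and walls round the work are solid. World frame = base frame: x ahead of the robot, y to its left, z up, the work surface at z = 0. Lengths are in mm, angles in degrees, forces in N, time in s.
With the tool pointing down it reaches from about 375 to 975 mm from the base axis. Payload 3.8 kg.
Tool frame: the origin (TCP) lies at the very end of the fingers, on their centre line; the grasp point (between the pads) lies arm.grip_point_offset behind it (arm.grip_point_offset is the distance from the TCP to the grasp point, in mm); z points along the fingers, y is the line along which they close (so a half turn about z gives the same grasp; the last joint's range is limited). The gripper opens to 85 mm and grips with 20 to 120 N. Pads are 22 mm wide; open, the fingers measure 114 mm over their backs; the gripper's body (76 mm by 85 mm) begins 54 mm behind the grasp point. The pads swing forward as they close: fully open they stand 13 mm farther back than shut.
Start: joints at [63.432, 15.12, 91.902, -0, 72.978, -2.114], TCP at [279.42, 614.445, 231.28] pointing down, gripper open.
Joint ranges: [-150.88, 150.88], [-54.13, 125.18], [17.81, 147.31], [-75.09, 255.09], [0, 152.58], [-146.25, 146.25]. Speed limits (degrees/s): [147.25, 147.25, 180, 180, 180, 180].

### API

Orientations are given as [roll, pitch, yaw] about the fixed x, y, z axes, in that order (R = Rz(yaw) Ry(pitch) Rx(roll)).
In Python, from station import arm, vision, ticket gives the robot as it stands.
- The arm moves only by the shell command python3 -m jog 'ROWS'. ROWS is JSON, a list of rows, each an object with "travel": the shift along the tool's x, y, z in mm, a list of three; "rotation": the turn, a rotation vector about the tool's x, y, z in degrees, a list of three; "hand": the opening, from 0 (shut) to 1 (fully open). In form: [{"travel": [x, y, z], "rotation": [ax, ay, az], "hand": hand}, ...]. A call has 1 to 10 rows; each row shifts and turns the commanded pose from where the row before left it, along the tool's axes as they then stand; what a row does not reach is not made up. A row lasts 1/10 s, in which the tool goes at most 50 mm and 8.59 degrees, less where a joint would pass 70% of its speed; a pose out of reach is approached as far as the arm can. A call is refused whole if a number of a shift passes 50 or a number of a turn 8.59, either way. A call with a gripper value outside its range is refused whole. The fingers move at their own pace and stop on an object; the grip force is fixed at half the most. Time passes only in rows, so rows that do not move let the fingers close. It gives the time, the measured TCP pose, the force, the opening and the grip force at its end, in the units of the state.
- arm.get_obs(): the state, without advancing time (a new reading comes with each control period).
- vision.get_image(name): name is "scene" or "top" or "wrist"; returns the picture (480x640x3 uint8, red, green, blue); there is no depth.
- vision.camera_info(name): a dict with "mtx" (3x3 intrinsics, pixels), "k1" (the pictures are not rectified: a ray, as slopes to the right and down, at radius r is drawn at 1 + k1 r^2 times it, then the intrinsics apply), "origin" and "rotation" of the camera in the world. Camera axes: x right, y up, looking along -z (the intrinsics and any distortion apply to the point x, -y, -z); pixel columns grow to the right and rows downward; lengths in mm; the calibration is good to about 2 mm. A picture is of the moment at which its call begins: read the wrist's pose just before it. camera_info takes no time and is no camera call; for the wrist camera it gives the pose at the moment of the call.
- ticket.close_job(): hands the job in; it is judged then, once.
The state is a dict: "t": time; "qpos": joint angles; "joint_vel": joint speeds; "joint_torque": joint torques, N m; "ee_pos": TCP position; "ee_rot": TCP orientation; "contact_force": force on the tool from outside, world axes, zero at the start; "ft_torque": the same for the moment, N m; "grip_width": opening from 0.0 (shut) to 1.0 (fully open); "grip_force": force on a finger pad.
Only numpy, scipy, OpenCV 4.12 (cv2) and the standard library are available. Lean on these libraries where they do the work, as an engineer would, in place of code of your own. Each camera call takes 0.05 s, during which the arm holds its last target. There are 200 camera calls.

## Working session

There is one attempt and no reset: what is moved stays moved. The work goes in short steps, Python scripts to look and compute and a shell command to move; the robot and the scene stay as the last step left them, time stands still between calls to the robot, and variables do not carry over. Pictures are saved under pics/ and viewed, at most 10 in all, crops included, and the job is handed in when it is done.

```bash
mkdir -p pics; ls; python3 - <<'E'
from station import arm,vision
import cv2
for n in("scene","top"):
    cv2.imwrite(f"pics/{n}0.png",vision.get_image(n)[:,:,::-1]); print(n,vision.camera_info(n))
print(arm.get_obs(),arm.grip_point_offset)
E
```

```text
pics
scene {'mtx': array([[531.06726495,   0.        , 326.13105368],
       [  0.        , 531.06726495, 236.86269944],
       [  0.        ,   0.        ,   1.        ]]), 'k1': -0.015768186032288793, 'origin': array([1051.5088879 ,  -72.49576305, 1002.2903806 ]), 'rotation': array([24.6808866 , -0.34857402, 80.20450986])}
top {'mtx': array([[512.15136866,   0.        , 327.43984077],
       [  0.        , 512.15136866, 246.38169321],
       [  0.        ,   0.        ,   1.        ]]), 'k1': -0.009652620224679777, 'origin': array([450.50066172,  -2.66683139, 926.83779967]), 'rotation': array([ 10.54166925,   2.06033334, -89.2463904 ])}
{'t': 0.1, 'qpos': array([ 6.34300596e+01,  1.51641005e+01,  9.19749625e+01,  6.66353949e-04,
        7.29773135e+01, -2.11474079e+00]), 'joint_vel': array([-0.04636147, -0.05943466, -0.18935137,  0.01851463,  0.09751877,
       -0.00860157]), 'joint_torque': array([ 7.24890833e-04, -5.16710079e+01, -3.68589485e+01, -2.30203595e-04,
        6.43857638e-03,  2.31984262e-05]), 'ee_pos': array([279.14098733, 613.84013293, 230.08079542]), 'ee_rot': array([-1.79883726e+02, -4.93071409e-03,  1.55544600e+02]), 'contact_force': array([ 0.34836226, -0.37787257, -0.35513491]), 'ft_torque': array([ 0.00836715,  0.01730017, -0.00695203]), 'grip_force': 0.0, 'grip_width': 1.0038894705986603} 18.700000000000003
```

View pics/scene0.png

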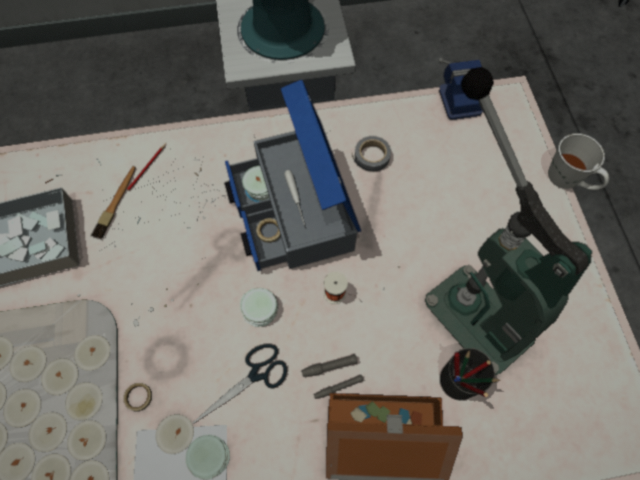

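View pics/top0.png

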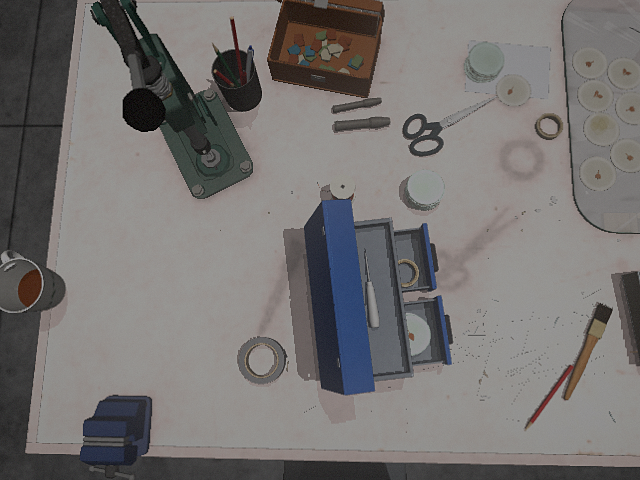

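```bash
cat > h.py <<'E'
import numpy as np,cv2
from scipy.spatial.transform import Rotation as R
from station import arm,vision
def ray(n,p):
    c=vision.camera_info(n);K=c["mtx"]
    d=np.array([(p[0]-K[0,2])/K[0,0],(p[1]-K[1,2])/K[1,1]]);u=d.copy()
    for _ in range(5):u=d/(1+c["k1"]*(u@u))
    return c["origin"],R.from_euler("xyz",c["rotation"],degrees=True).apply([u[0],-u[1],-1])
def plane(n,p,z):
    o,d=ray(n,p);return o+d*(z-o[2])/d[2]
def two(p,q):
    o,d=ray("top",p);a,e=ray("scene",q)
    s=np.linalg.lstsq(np.c_[d,-e],a-o,rcond=None)[0];P=o+d*s[0];Q=a+e*s[1]
    return (P+Q)/2,np.linalg.norm(P-Q)
E
python3 - <<'E'
from h import *
np.set_printoptions(precision=1,suppress=True)
im=cv2.imread("pics/top0.png");hsv=cv2.cvtColor(im,cv2.COLOR_BGR2HSV)
m=cv2.inRange(hsv,(100,110,40),(130,255,255))
n,l,s,c=cv2.connectedComponentsWithStats(m)
for i in range(1,n):
    if s[i,4]>80:
        b=cv2.boxPoints(cv2.minAreaRect(np.argwhere(l==i)[:,::-1].astype(np.float32)));print(s[i],b.round().tolist())
for p in[(392,219),(411,376)]:print("rim",plane("top",p,95))
for p in[(429,223),(438,290),(438,296),(451,363)]:print("front",plane("top",p,65))
print("edge",two((325,201),(343,198)),two((346,393),(303,86)))
for k,p in dict(tape=(262,360),spool=(343,188),disc=(425,188)).items():print(k,plane("top",p,dict(tape=24,spool=62,disc=34)[k]))
a=cv2.resize(im[180:410,230:470],None,fx=2.5,fy=2.5,interpolation=2)
b=cv2.resize(cv2.imread("pics/scene0.png")[75:275,215:365],None,fx=2.5,fy=2.5,interpolation=2)
cv2.imwrite("pics/c1.png",a)
w=np.zeros((575,375,3),np.uint8);w[:500]=b;cv2.imwrite("pics/c2.png",w)
E
```

```text
[ 322  199   53  196 5846] [[319.0, 201.0], [350.0, 197.0], [375.0, 390.0], [344.0, 394.0]]
[423 223  14  66 249] [[422.0, 223.0], [426.0, 223.0], [436.0, 288.0], [432.0, 288.0]]
[437 296  14  68 263] [[437.0, 296.0], [441.0, 295.0], [451.0, 363.0], [447.0, 363.0]]
rim [652.  -77.5  95. ]
rim [ 398.7 -104.8   95. ]
front [ 652.5 -143.4   65. ]
front [ 537.5 -155.7   65. ]
front [ 527.5 -155.5   65. ]
front [ 418.4 -173.8   65. ]
edge (array([642.4,  29.4, 239.5]), np.float64(2.863558111333978)) (array([383.4,   0.4, 218.2]), np.float64(6.632278590068157))
tape [417.3 142.8  24. ]
spool [715.5   4.6  62. ]
disc [ 724.4 -142.8   34. ]
```

View pics/c1.png

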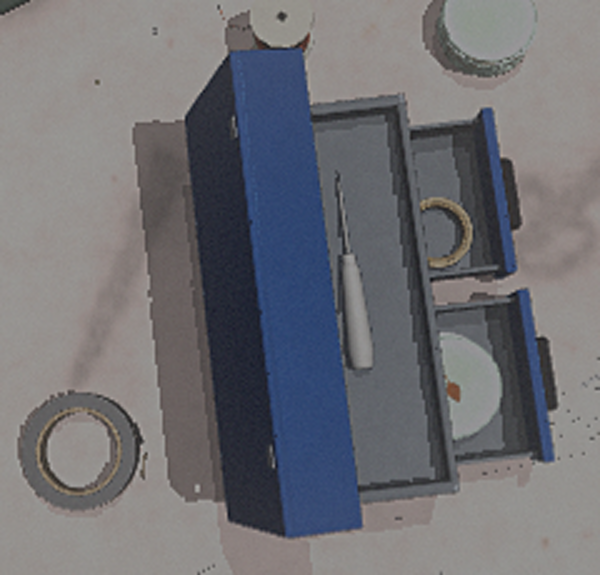

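View pics/c2.png

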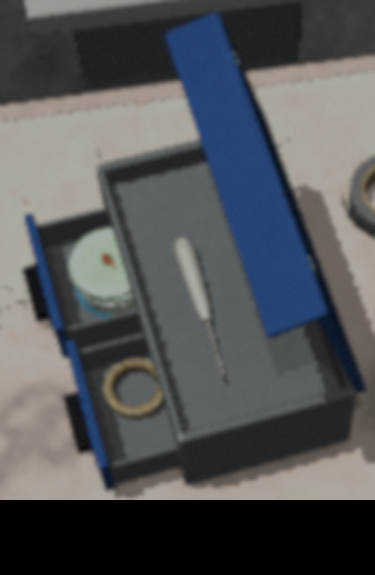

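The top view shows the rim's front corners at about (391,218) and (413,377). The drawer fronts' top edges are at about (427,223)–(436,289) and (440,296)–(451,364), and the lid's outer edge runs (323,201)–(346,395). In the scene view that edge runs (346,201)–(302,80). The chest front faces world -y and the lid leans slightly forward.

```bash
python3 - <<'E'
from h import *
np.set_printoptions(precision=1,suppress=True)
a,b=plane("top",(390.8,218),95),plane("top",(412.8,376.8),95)
v=(b-a)/np.linalg.norm(b-a);yaw=np.degrees(np.arctan2(-v[0],v[1]));x=np.array([v[1],-v[0],0]);C=(a+b)/2+70*x
print("len",np.linalg.norm(b-a),"yaw",yaw,"C",C)
loc=lambda p:np.array([(p-C)@x,(p-C)@v,p[2]])
for p in[(426.8,223.2),(436.4,288.8),(440.4,296),(450.8,364)]:print("front",loc(plane("top",p,65)))
for t,s in[((322.8,200.8),(345.8,201.4)),((346,394.8),(302.2,80.2)),((350.8,200.8),(322.2,209)),((374.4,391.2),(281.4,89))]:
    P,e=two(t,s);print("lid",loc(P),e)
for n,p,z in[("tape",(262,360),24),("spool",(343,188),62),("disc",(425,188),34)]:print(n,loc(plane("top",p,z)))
E
python3 -m jog '[{"travel":[0,0,-14],"rotation":[0,0,8.47],"hand":0},{"travel":[0,0,-14],"rotation":[0,0,8.47],"hand":0},{"travel":[0,0,-14],"rotation":[0,0,8.47],"hand":0},{"travel":[0,0,-14],"rotation":[0,0,8.47],"hand":0},{"travel":[0,0,-14],"rotation":[0,0,8.47],"hand":0},{"travel":[0,0,-14],"rotation":[0,0,8.47],"hand":0},{"travel":[0,0,-14],"rotation":[0,0,8.47],"hand":0}]'
```

```text
len 258.15054112692843 yaw 97.13872782735328 C [516.9 -22.1  95. ]
front [-133.4 -119.6   65. ]
front [-132.8   -6.1   65. ]
front [-137.6    6.6   65. ]
front [-137.7  118.1   65. ]
lid [  39.1 -134.1  231.4] 3.890216129096677
lid [ 38.6 130.6 233.1] 5.792538939497256
lid [  -0.6 -131.8  222.2] 3.376981388973336
lid [ -0.5 131.6 221.1] 3.3833782248886655
tape [176.   78.3  24. ]
spool [   1.8 -200.3   62. ]
disc [-145.5 -190.9   34. ]
t: 0.8
ee_pos: [279.3, 614.1, 329.0]
ee_rot: [-180.0, 0.1, 95.9]
contact_force: [-0.3, 0.3, 0.1]
grip_width: -0.002
grip_force: 0.0
```

```bash
python3 -m jog '[{"travel":[-40,5,0],"rotation":[0,0,-1.2],"hand":0},{"travel":[-44,5,0],"rotation":[0,0,0],"hand":0},{"travel":[-44,5,0],"rotation":[0,0,0],"hand":0},{"travel":[-44,5,0],"rotation":[0,0,0],"hand":0},{"travel":[-44,5,0],"rotation":[0,0,0],"hand":0},{"travel":[-44,5,0],"rotation":[0,0,0],"hand":0},{"travel":[-44,5,0],"rotation":[0,0,0],"hand":0},{"travel":[-44,5,0],"rotation":[0,0,0],"hand":0},{"travel":[-44,5,0],"rotation":[0,0,0],"hand":0},{"travel":[-44,5,0],"rotation":[0,0,0],"hand":0}]'
python3 -m jog '[{"travel":[-44,5,0],"rotation":[0,0,0],"hand":0},{"travel":[-44,5,0],"rotation":[0,0,0],"hand":0},{"travel":[-44,5,0],"rotation":[0,0,0],"hand":0},{"travel":[-44,5,0],"rotation":[0,0,0],"hand":0},{"travel":[-44,5,0],"rotation":[0,0,0],"hand":0},{"travel":[-44,5,0],"rotation":[0,0,0],"hand":0},{"travel":[-44,5,0],"rotation":[0,0,0],"hand":0},{"travel":[-44,5,0],"rotation":[0,0,0],"hand":0},{"travel":[-44,5,0],"rotation":[0,0,0],"hand":0},{"travel":[-40,0,0],"rotation":[0,0,0],"hand":0}]'
cat >> h.py <<'E'
C=np.array([517,-22,0.]);CR=R.from_euler("z",97.1,degrees=True)
def to(x,y,z):
    o=arm.get_obs();T=R.from_euler("xyz",o["ee_rot"],degrees=True)
    print("t",o["t"],"local",CR.inv().apply(o["ee_pos"]-C).round(1),"F",CR.inv().apply(o["contact_force"]).round(1),"q",o["qpos"].round(),
     "tool travel",T.inv().apply(C+CR.apply([x,y,z])-o["ee_pos"]).round(1))
E
python3 -c "
from h import *
to(-200,62,200)"
```

```text
t: 1.8
ee_pos: [384.5, 186.6, 328.9]
ee_rot: [-180.0, 0.0, 97.5]
contact_force: [1.4, -0.3, -0.9]
grip_width: 0.003
grip_force: 0.0
t: 2.8
ee_pos: [486.0, -240.1, 328.6]
ee_rot: [-180.0, -0.0, 97.4]
contact_force: [0.6, 0.2, 0.3]
grip_width: -0.005
grip_force: 0.0
t 2.8 local [-212.6   57.7  328.6] F [ 0.1 -0.6  0.3] q [-29.  -2. 101.   0.  81. -36.] tool travel [ 12.5  -4.2 128.6]
```

```bash
python3 -m jog '[{"travel":[0,-1,0],"rotation":[0,7.5,0],"hand":0},{"travel":[0,-1,0],"rotation":[0,7.5,0],"hand":0},{"travel":[0,-1,0],"rotation":[0,7.5,0],"hand":0},{"travel":[0,-1,0],"rotation":[0,7.5,0],"hand":0},{"travel":[0,0,0],"rotation":[0,7.5,0],"hand":0},{"travel":[0,0,0],"rotation":[0,7.5,0],"hand":0}]'
python3 -m jog '[{"travel":[-25,0,25],"rotation":[0,0,0],"hand":0},{"travel":[-25,0,25],"rotation":[0,0,0],"hand":0},{"travel":[-25,0,25],"rotation":[0,0,0],"hand":0},{"travel":[-25,0,25],"rotation":[0,0,0],"hand":0},{"travel":[-25,0,25],"rotation":[0,0,0],"hand":0},{"travel":[-25,0,25],"rotation":[0,0,0],"hand":0},{"travel":[-25,0,25],"rotation":[0,0,0],"hand":0},{"travel":[0,0,0],"rotation":[0,0,0],"hand":0}]'
python3 -c "
from h import *
to(-200,62,24)
cv2.imwrite('pics/w1.png',vision.get_image('wrist')[:,:,::-1])"
```

```text
t: 3.4
ee_pos: [482.0, -239.3, 329.5]
ee_rot: [179.9, -45.3, 97.5]
contact_force: [0.1, 0.6, -0.4]
grip_width: 0.001
grip_force: 0.0
t: 4.2
ee_pos: [478.8, -236.0, 76.8]
ee_rot: [-179.4, -45.4, 97.0]
contact_force: [-0.7, 0.2, -0.3]
grip_width: -0.001
grip_force: 0.0
t 4.2 local [-207.6   64.3   76.8] F [ 0.3  0.7 -0.3] q [-45.  32.  98.  25.  89. -62.] tool travel [-32.3   2.8  42.5]
```

View pics/w1.png

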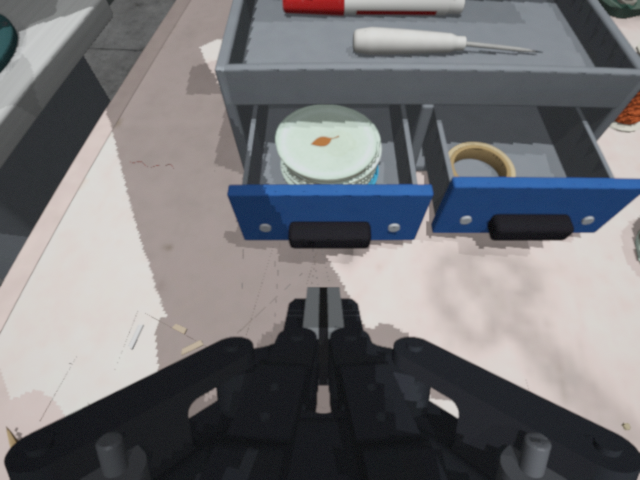

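The left pull is at (330,235), in line with the fingertips at (323,290). I'll lower the tool and start pushing.

```bash
python3 -m jog '[{"travel":[-16,1,21],"rotation":[0,0,0],"hand":0},{"travel":[-16,1,21],"rotation":[0,0,0],"hand":0},{"travel":[7,0,7],"rotation":[0,0,0],"hand":0},{"travel":[7,0,7],"rotation":[0,0,0],"hand":0},{"travel":[4,0,4],"rotation":[0,0,0],"hand":0},{"travel":[3,0,3],"rotation":[0,0,0],"hand":0},{"travel":[3,0,3],"rotation":[0,0,0],"hand":0},{"travel":[3,0,3],"rotation":[0,0,0],"hand":0},{"travel":[3,0,3],"rotation":[0,0,0],"hand":0},{"travel":[3,0,3],"rotation":[0,0,0],"hand":0}]'
python3 -c "
from h import *
to(-91,62,24)"
```

```text
t: 5.25
ee_pos: [477.1, -185.0, 29.6]
ee_rot: [180.0, -45.0, 97.5]
contact_force: [-1.0, -2.7, 0.6]
grip_width: -0.0
grip_force: 0.8
t 5.25 local [-156.8   59.8   29.6] F [-2.6  1.3  0.6] q [-42.  32. 104.  27.  82. -63.] tool travel [42.6 -1.8 50.5]
```

```bash
python3 -m jog '[{"travel":[-1,0,4],"rotation":[0,0,0],"hand":0},{"travel":[0,0,3],"rotation":[0,0,0],"hand":0},{"travel":[3,0,3],"rotation":[0,0,0],"hand":0},{"travel":[3,0,3],"rotation":[0,0,0],"hand":0},{"travel":[3,0,3],"rotation":[0,0,0],"hand":0},{"travel":[3,0,3],"rotation":[0,0,0],"hand":0},{"travel":[3,0,3],"rotation":[0,0,0],"hand":0},{"travel":[3,0,3],"rotation":[0,0,0],"hand":0},{"travel":[3,0,3],"rotation":[0,0,0],"hand":0},{"travel":[3,0,3],"rotation":[0,0,0],"hand":0}]'
python3 -c "
from h import *
to(-91,62,24)"
```

```text
t: 6.25
ee_pos: [471.9, -146.8, 23.8]
ee_rot: [-180.0, -45.0, 97.5]
contact_force: [1.1, -0.8, -1.7]
grip_width: 0.001
grip_force: 0.8
t 6.25 local [-118.3   60.1   23.8] F [-1.  -1.  -1.7] q [-40.  31. 108.  29.  80. -63.] tool travel [19.4 -1.7 19.2]
```

```bash
python3 -m jog '[{"travel":[2.5,0,2.5],"rotation":[0,0,0],"hand":0},{"travel":[2.5,0,2.5],"rotation":[0,0,0],"hand":0},{"travel":[2.5,0,2.5],"rotation":[0,0,0],"hand":0},{"travel":[2.5,0,2.5],"rotation":[0,0,0],"hand":0},{"travel":[2,0,2],"rotation":[0,0,0],"hand":0},{"travel":[1.5,0,1.5],"rotation":[0,0,0],"hand":0},{"travel":[1,0,1],"rotation":[0,0,0],"hand":0},{"travel":[1,0,1],"rotation":[0,0,0],"hand":0},{"travel":[0,0,0],"rotation":[0,0,0],"hand":0}]'
python3 -c "
from h import *
to(-91,62,24)"
python3 -m jog '[{"travel":[1,0,1],"rotation":[0,0,0],"hand":0},{"travel":[1,0,1],"rotation":[0,0,0],"hand":0},{"travel":[0,0,0],"rotation":[0,0,0],"hand":0}]'
python3 -c "
from h import *
to(-91,62,24)"
```

```text
t: 7.15
ee_pos: [469.1, -125.2, 23.9]
ee_rot: [-180.0, -45.0, 97.5]
contact_force: [0.4, 0.1, -1.4]
grip_width: 0.004
grip_force: 0.3
t 7.15 local [-96.4  60.3  23.9] F [ 0.1 -0.4 -1.4] q [-39.  29. 110.  30.  79. -62.] tool travel [ 3.9 -1.7  3.8]
t: 7.45
ee_pos: [468.7, -122.4, 23.9]
ee_rot: [-180.0, -45.0, 97.5]
contact_force: [0.3, -0.8, -1.0]
grip_width: -0.003
grip_force: 0.3
t 7.45 local [-93.7  60.3  23.9] F [-0.8 -0.2 -1. ] q [-38.  29. 110.  30.  78. -62.] tool travel [ 1.9 -1.7  1.8]
```

```bash
python3 -m jog '[{"travel":[1,0,1],"rotation":[0,0,0],"hand":0},{"travel":[1,0,1],"rotation":[0,0,0],"hand":0},{"travel":[0,0,0],"rotation":[0,0,0],"hand":0}]'
python3 -m jog '[{"travel":[1,0,1],"rotation":[0,0,0],"hand":0},{"travel":[0,0,0],"rotation":[0,0,0],"hand":0}]'
python3 -m jog '[{"travel":[1,0,1],"rotation":[0,0,0],"hand":0},{"travel":[0,0,0],"rotation":[0,0,0],"hand":0}]'
python3 -c "
from h import *
to(-91,62,24)
cv2.imwrite('pics/w2.png',vision.get_image('wrist')[:,:,::-1])"
```

```text
t: 7.75
ee_pos: [468.4, -119.5, 23.9]
ee_rot: [-180.0, -45.0, 97.5]
contact_force: [0.2, -0.7, 0.3]
grip_width: 0.002
grip_force: 0.3
t: 7.95
ee_pos: [468.5, -119.4, 23.9]
ee_rot: [180.0, -44.9, 97.5]
contact_force: [-0.9, -5.0, 0.9]
grip_width: -0.001
grip_force: 2.3
t: 8.15
ee_pos: [468.5, -119.3, 23.9]
ee_rot: [179.9, -44.7, 97.5]
contact_force: [-1.8, -8.9, 2.0]
grip_width: -0.001
grip_force: 4.4
t 8.15 local [-90.6  60.2  23.9] F [-8.7  2.9  2. ] q [-38.  29. 110.  30.  78. -62.] tool travel [-0.2 -1.8 -0.4]
```

View pics/w2.png

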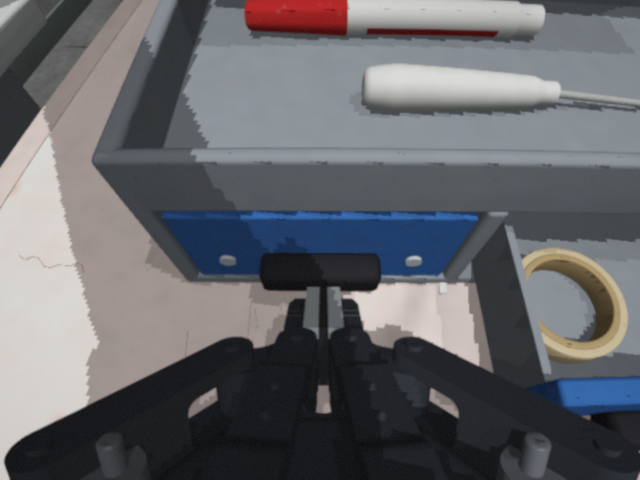

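The left drawer is home, with its front flush at (320,245) and the stop felt at 9 N. I'll back off and move to the right drawer.

```bash
python3 -m jog '[{"travel":[-5,0,-5],"rotation":[0,0,0],"hand":0},{"travel":[-20,0,-20],"rotation":[0,0,0],"hand":0},{"travel":[-30,0,-30],"rotation":[0,0,0],"hand":0},{"travel":[-30,0,-30],"rotation":[0,0,0],"hand":0},{"travel":[0,24,0],"rotation":[0,0,0],"hand":0},{"travel":[0,24,0],"rotation":[0,0,0],"hand":0},{"travel":[0,24,0],"rotation":[0,0,0],"hand":0},{"travel":[0,24,0],"rotation":[0,0,0],"hand":0},{"travel":[0,24,0],"rotation":[0,0,0],"hand":0},{"travel":[0,0,0],"rotation":[0,0,0],"hand":0}]'
python3 -c "
from h import *
to(-165,-63,24)"
```

```text
t: 9.2
ee_pos: [605.1, -219.5, 23.6]
ee_rot: [179.9, -45.0, 97.6]
contact_force: [0.7, 0.1, 0.3]
grip_width: 0.0
grip_force: 0.0
t 9.2 local [-206.9  -63.    23.6] F [-0.  -0.7  0.3] q [-38.  43.  86.  30.  87. -57.] tool travel [29.9  0.3 29.4]
```

```bash
python3 -m jog '[{"travel":[9,0,9],"rotation":[0,0,0],"hand":0},{"travel":[9,0,9],"rotation":[0,0,0],"hand":0},{"travel":[6,0,6],"rotation":[0,0,0],"hand":0},{"travel":[3,0,3],"rotation":[0,0,0],"hand":0},{"travel":[3,0,3],"rotation":[0,0,0],"hand":0},{"travel":[3,0,3],"rotation":[0,0,0],"hand":0},{"travel":[3,0,3],"rotation":[0,0,0],"hand":0},{"travel":[3,0,3],"rotation":[0,0,0],"hand":0},{"travel":[3,0,3],"rotation":[0,0,0],"hand":0},{"travel":[3,0,3],"rotation":[0,0,0],"hand":0}]'
python3 -c "
from h import *
to(-91,-63,24)"
```

```text
t: 10.2
ee_pos: [594.5, -157.7, 23.9]
ee_rot: [180.0, -45.0, 97.5]
contact_force: [-0.2, -1.0, 0.9]
grip_width: -0.002
grip_force: 0.8
t 10.2 local [-144.3  -60.2   23.9] F [-0.9  0.3  0.9] q [-35.  39.  93.  32.  83. -56.] tool travel [37.8  3.2 37.5]
```

```bash
python3 -m jog '[{"travel":[3,0,3],"rotation":[0,0,0],"hand":0},{"travel":[3,0,3],"rotation":[0,0,0],"hand":0},{"travel":[3,0,3],"rotation":[0,0,0],"hand":0},{"travel":[3,0,3],"rotation":[0,0,0],"hand":0},{"travel":[3,0,3],"rotation":[0,0,0],"hand":0},{"travel":[3,0,3],"rotation":[0,0,0],"hand":0},{"travel":[3,0,3],"rotation":[0,0,0],"hand":0},{"travel":[3,0,3],"rotation":[0,0,0],"hand":0},{"travel":[3,0,3],"rotation":[0,0,0],"hand":0}]'
python3 -m jog '[{"travel":[2,0,2],"rotation":[0,0,0],"hand":0},{"travel":[1.5,0,1.5],"rotation":[0,0,0],"hand":0},{"travel":[1,0,1],"rotation":[0,0,0],"hand":0},{"travel":[1,0,1],"rotation":[0,0,0],"hand":0},{"travel":[0,0,0],"rotation":[0,0,0],"hand":0}]'
python3 -c "
from h import *
to(-91,-63,24)"
```

```text
t: 11.1
ee_pos: [589.6, -119.3, 23.9]
ee_rot: [180.0, -45.0, 97.5]
contact_force: [0.4, -1.9, 0.0]
grip_width: -0.001
grip_force: 0.8
t: 11.6
ee_pos: [588.3, -111.8, 23.8]
ee_rot: [-180.0, -45.0, 97.5]
contact_force: [0.6, -0.2, -0.1]
grip_width: 0.004
grip_force: 0.4
t 11.6 local [-97.9 -59.6  23.8] F [-0.3 -0.5 -0.1] q [-32.  37.  97.  34.  81. -55.] tool travel [5.  3.4 4.7]
```

```bash
python3 -m jog '[{"travel":[1,0,1],"rotation":[0,0,0],"hand":0},{"travel":[1,0,1],"rotation":[0,0,0],"hand":0},{"travel":[1,0,1],"rotation":[0,0,0],"hand":0},{"travel":[1,0,1],"rotation":[0,0,0],"hand":0},{"travel":[0,0,0],"rotation":[0,0,0],"hand":0}]'
python3 -m jog '[{"travel":[1,0,1],"rotation":[0,0,0],"hand":0},{"travel":[1,0,1],"rotation":[0,0,0],"hand":0},{"travel":[0,0,0],"rotation":[0,0,0],"hand":0}]'
python3 -c "
from h import *
to(-91,-63,24)"
```

```text
t: 12.1
ee_pos: [587.5, -106.0, 23.8]
ee_rot: [-180.0, -45.0, 97.5]
contact_force: [1.4, 0.8, 1.1]
grip_width: -0.001
grip_force: 0.3
t: 12.4
ee_pos: [587.3, -104.2, 23.8]
ee_rot: [180.0, -44.9, 97.5]
contact_force: [-0.2, -3.9, 1.4]
grip_width: 0.0
grip_force: 2.1
t 12.4 local [-90.3 -59.6  23.8] F [-3.8  0.7  1.4] q [-31.  36.  98.  34.  80. -55.] tool travel [-0.4  3.4 -0.7]
```

```bash
python3 -m jog '[{"travel":[1,0,1],"rotation":[0,0,0],"hand":0},{"travel":[0.5,0,0.5],"rotation":[0,0,0],"hand":0},{"travel":[0,0,0],"rotation":[0,0,0],"hand":0}]'
python3 -c "
from h import *
to(-91,-63,24)"
python3 -m jog '[{"travel":[-5,0,-5],"rotation":[0,0,0],"hand":0},{"travel":[-20,0,-20],"rotation":[0,0,0],"hand":0},{"travel":[-25,0,-25],"rotation":[0,0,0],"hand":0},{"travel":[-25,0,-25],"rotation":[0,0,0],"hand":0},{"travel":[20,-8,-20],"rotation":[0,0,0],"hand":0},{"travel":[27,-10,-27],"rotation":[0,0,0],"hand":0},{"travel":[27,-10,-27],"rotation":[0,0,0],"hand":0},{"travel":[27,-10,-27],"rotation":[0,0,0],"hand":0},{"travel":[27,-10,-27],"rotation":[0,0,0],"hand":0},{"travel":[27,-10,-27],"rotation":[0,0,0],"hand":0}]'
python3 -m jog '[{"travel":[27,0,-27],"rotation":[0,0,0],"hand":0},{"travel":[27,0,-27],"rotation":[0,0,0],"hand":0},{"travel":[20,0,-20],"rotation":[0,0,0],"hand":0},{"travel":[0,0,0],"rotation":[0,-7.5,0],"hand":0},{"travel":[0,0,0],"rotation":[0,-7.5,0],"hand":0},{"travel":[0,0,0],"rotation":[0,-7.5,0],"hand":0},{"travel":[0,0,0],"rotation":[0,-7.5,0],"hand":0},{"travel":[0,0,0],"rotation":[0,-7.5,0],"hand":0},{"travel":[0,0,0],"rotation":[0,-7.5,0],"hand":0},{"travel":[0,0,0],"rotation":[0,0,0],"hand":0}]'
python3 -c "
from h import *
to(130,0,320)
cv2.imwrite('pics/w3.png',vision.get_image('wrist')[:,:,::-1])"
```

```text
t: 12.7
ee_pos: [587.4, -104.1, 23.8]
ee_rot: [179.9, -44.7, 97.5]
contact_force: [-0.7, -10.2, 2.9]
grip_width: 0.0
grip_force: 5.2
t 12.7 local [-90.2 -59.7  23.8] F [-10.1   2.    2.9] q [-31.  36.  98.  34.  80. -55.] tool travel [-0.4  3.3 -0.8]
t: 13.7
ee_pos: [542.6, -213.4, 244.3]
ee_rot: [-179.9, -45.1, 97.4]
contact_force: [1.7, -0.0, 1.1]
grip_width: 0.0
grip_force: 0.0
t: 14.7
ee_pos: [543.0, -210.6, 348.8]
ee_rot: [179.9, 0.0, 97.7]
contact_force: [0.3, -0.2, -0.2]
grip_width: 0.001
grip_force: 0.0
t 14.7 local [-190.3   -2.5  348.8] F [-0.2 -0.3 -0.2] q [-24.   2.  95.   0.  83. -31.] tool travel [320.4   1.   28.6]
```

View pics/w3.png

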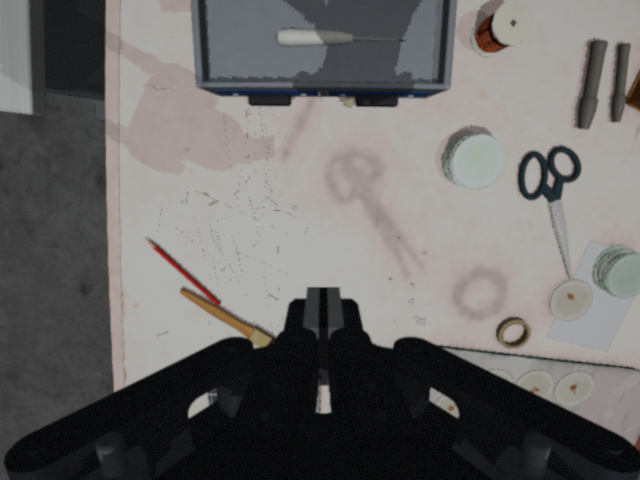

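Both drawers are home, with both pulls level at (270,98) and (377,98) and the neighbours undisturbed. Next I go over the lid and down behind it.

```bash
python3 -m jog '[{"travel":[30,0,0],"rotation":[0,0,0],"hand":0},{"travel":[40,0,0],"rotation":[0,0,0],"hand":0},{"travel":[40,0,0],"rotation":[0,0,0],"hand":0},{"travel":[40,0,0],"rotation":[0,0,0],"hand":0},{"travel":[40,0,0],"rotation":[0,0,0],"hand":0},{"travel":[40,0,0],"rotation":[0,0,0],"hand":0},{"travel":[40,0,0],"rotation":[0,0,0],"hand":0},{"travel":[40,0,0],"rotation":[0,0,0],"hand":0},{"travel":[0,0,25],"rotation":[0,0,0],"hand":0},{"travel":[0,0,35],"rotation":[0,0,0],"hand":0}]'
python3 -m jog '[{"travel":[0,0,35],"rotation":[0,0,0],"hand":0},{"travel":[0,0,35],"rotation":[0,0,0],"hand":0},{"travel":[0,0,15],"rotation":[0,0,0],"hand":0},{"travel":[-15,0,0],"rotation":[0,0,0],"hand":0},{"travel":[-15,0,0],"rotation":[0,0,0],"hand":0},{"travel":[-10,0,0],"rotation":[0,0,0],"hand":0},{"travel":[0,0,0],"rotation":[0,0,0],"hand":0}]'
python3 -c "
from h import *
to(58,0,205)"
```

```text
t: 15.75
ee_pos: [504.6, 94.4, 288.7]
ee_rot: [179.9, -0.1, 97.5]
contact_force: [0.5, -0.5, -0.0]
grip_width: -0.0
grip_force: 0.0
t: 16.45
ee_pos: [510.0, 51.7, 204.9]
ee_rot: [179.8, 0.0, 97.3]
contact_force: [0.2, -0.6, -0.0]
grip_width: -0.002
grip_force: 0.0
t 16.45 local [ 74.   -2.2 204.9] F [-0.6 -0.1 -0. ] q [  3.  -2. 113.  -0.  68.  -4.] tool travel [-16.   -2.2  -0.1]
```

```bash
python3 -m jog '[{"travel":[-6,-1,-3],"rotation":[0,0,0],"hand":0},{"travel":[-6,-1,-3],"rotation":[0,0,0],"hand":0},{"travel":[-4,0,0],"rotation":[0,0,0],"hand":0},{"travel":[-3,0,0.5],"rotation":[0,0,0],"hand":0},{"travel":[-3,0,0.5],"rotation":[0,0,0],"hand":0},{"travel":[0,0,0],"rotation":[0,0,0],"hand":0}]'
python3 -c "
from h import *
to(40,0,206)"
```

```text
t: 17.05
ee_pos: [509.4, 31.6, 207.9]
ee_rot: [180.0, -0.0, 97.5]
contact_force: [1.5, 1.2, 1.0]
grip_width: 0.001
grip_force: 0.6
t 17.05 local [ 54.1   0.9 207.9] F [ 1.  -1.6  1. ] q [  1.  -2. 113.   0.  69.  -7.] tool travel [-14.1   0.9   1.9]
```

Contact is beginning, so I'll follow the lid's arc.

```bash
python3 -m jog '[{"travel":[-3.5,0,0.5],"rotation":[0,0,0],"hand":0},{"travel":[-3.5,0,0.5],"rotation":[0,0,0],"hand":0},{"travel":[-3.5,0,0.5],"rotation":[0,0,0],"hand":0},{"travel":[-3.5,0,0.5],"rotation":[0,0,0],"hand":0},{"travel":[-4,0,1.8],"rotation":[0,0,0],"hand":0},{"travel":[-4,0,1.8],"rotation":[0,0,0],"hand":0},{"travel":[-4,0,1.9],"rotation":[0,0,0],"hand":0},{"travel":[-4,0,1.9],"rotation":[0,0,0],"hand":0}]'
python3 -c "
from h import *
to(9.1,0,189)"
```

```text
t: 17.85
ee_pos: [512.8, 1.3, 198.0]
ee_rot: [-180.0, 0.0, 97.5]
contact_force: [-0.6, 2.9, 1.0]
grip_width: -0.003
grip_force: 1.1
t 17.85 local [ 23.6   1.3 198. ] F [2.9 0.2 1. ] q [ -3.  -1. 114.  -0.  68. -10.] tool travel [-14.5   1.2   9. ]
```

```bash
python3 -m jog '[{"travel":[-3.7,0,2.3],"rotation":[0,0,0],"hand":0},{"travel":[-3.7,0,2.3],"rotation":[0,0,0],"hand":0},{"travel":[-3.7,0,2.3],"rotation":[0,0,0],"hand":0},{"travel":[-3.7,0,2.3],"rotation":[0,0,0],"hand":0},{"travel":[-3.3,0,3],"rotation":[0,0,0],"hand":0},{"travel":[-3.3,0,3],"rotation":[0,0,0],"hand":0},{"travel":[-3.3,0,3],"rotation":[0,0,0],"hand":0},{"travel":[-3.3,0,3],"rotation":[0,0,0],"hand":0}]'
python3 -c "
from h import *
to(-15.4,0,163.5)"
```

```text
t: 18.65
ee_pos: [517.1, -26.4, 177.0]
ee_rot: [180.0, 0.0, 97.5]
contact_force: [-0.7, 0.5, 2.4]
grip_width: -0.001
grip_force: 1.0
t 18.65 local [ -4.4   0.5 177. ] F [0.5 0.6 2.4] q [ -6.   0. 114.  -0.  65. -13.] tool travel [-11.    0.4  13.5]
```

```bash
python3 -m jog '[{"travel":[-2.7,0,3.4],"rotation":[0,0,0],"hand":0},{"travel":[-2.7,0,3.4],"rotation":[0,0,0],"hand":0},{"travel":[-2.7,0,3.4],"rotation":[0,0,0],"hand":0},{"travel":[-2.8,0,3.4],"rotation":[0,0,0],"hand":0},{"travel":[-2.3,0,3.8],"rotation":[0,0,0],"hand":0},{"travel":[-2.3,0,3.8],"rotation":[0,0,0],"hand":0},{"travel":[-2.3,0,3.8],"rotation":[0,0,0],"hand":0},{"travel":[-2.3,0,3.8],"rotation":[0,0,0],"hand":0}]'
python3 -c "
from h import *
to(-31.3,0,132)"
```

```text
t: 19.45
ee_pos: [519.5, -46.1, 148.0]
ee_rot: [180.0, -0.0, 97.5]
contact_force: [0.7, 1.0, 2.4]
grip_width: 0.001
grip_force: 0.9
t 19.45 local [-24.2   0.5 148. ] F [ 0.9 -0.8  2.4] q [ -8.   2. 116.   0.  62. -15.] tool travel [-7.1  0.5 16. ]
```

```bash
python3 -m jog '[{"travel":[-1.4,0,3.2],"rotation":[0,0,0],"hand":0},{"travel":[-1.4,0,3.2],"rotation":[0,0,0],"hand":0},{"travel":[-1.4,0,3.2],"rotation":[0,0,0],"hand":0},{"travel":[-1.4,0,3.2],"rotation":[0,0,0],"hand":0},{"travel":[-1.4,0,3.2],"rotation":[0,0,0],"hand":0},{"travel":[-0.8,0,3],"rotation":[0,0,0],"hand":0},{"travel":[-0.8,0,3],"rotation":[0,0,0],"hand":0},{"travel":[-0.8,0,3],"rotation":[0,0,0],"hand":0},{"travel":[-0.8,0,3],"rotation":[0,0,0],"hand":0},{"travel":[-0.8,0,3],"rotation":[0,0,0],"hand":0}]'
python3 -c "
from h import *
to(-35.6,0,114.8)"
```

```text
t: 20.45
ee_pos: [520.7, -56.8, 117.0]
ee_rot: [-180.0, -0.0, 97.5]
contact_force: [0.7, 1.1, 2.1]
grip_width: 0.0
grip_force: 0.8
t 20.45 local [-35.    0.6 117. ] F [ 1.  -0.8  2.1] q [ -9.   5. 117.   0.  58. -16.] tool travel [-0.6  0.6  2.2]
```

```bash
python3 -m jog '[{"travel":[0,0,2],"rotation":[0,0,0],"hand":0},{"travel":[0,0,2],"rotation":[0,0,0],"hand":0},{"travel":[0,0,2],"rotation":[0,0,0],"hand":0},{"travel":[0,0,2],"rotation":[0,0,0],"hand":0},{"travel":[0,0,1.5],"rotation":[0,0,0],"hand":0},{"travel":[0,0,1.5],"rotation":[0,0,0],"hand":0},{"travel":[0,0,1],"rotation":[0,0,0],"hand":0},{"travel":[0,0,0],"rotation":[0,0,0],"hand":0}]'
python3 -m jog '[{"travel":[0,0,1],"rotation":[0,0,0],"hand":0},{"travel":[0,0,1],"rotation":[0,0,0],"hand":0},{"travel":[0,0,0],"rotation":[0,0,0],"hand":0}]'
python3 -m jog '[{"travel":[0,0,1],"rotation":[0,0,0],"hand":0},{"travel":[0,0,0],"rotation":[0,0,0],"hand":0}]'
```

```text
t: 21.25
ee_pos: [520.5, -56.7, 105.0]
ee_rot: [-180.0, -0.0, 97.4]
contact_force: [-0.1, 0.2, 0.9]
grip_width: 0.004
grip_force: 0.1
t: 21.55
ee_pos: [520.6, -56.7, 103.1]
ee_rot: [-180.0, -0.0, 97.5]
contact_force: [-0.6, -0.6, -0.6]
grip_width: -0.0
grip_force: 0.3
t: 21.75
ee_pos: [520.6, -56.7, 103.0]
ee_rot: [-180.0, -0.0, 97.5]
contact_force: [-2.2, 0.7, 6.9]
grip_width: -0.003
grip_force: 3.2
```

```bash
python3 -m jog '[{"travel":[0,0,1],"rotation":[0,0,0],"hand":0},{"travel":[0,0,0],"rotation":[0,0,0],"hand":0}]'
python3 -m jog '[{"travel":[0,0,-5],"rotation":[0,0,0],"hand":0},{"travel":[0,0,-20],"rotation":[0,0,0],"hand":0},{"travel":[0,0,-40],"rotation":[0,0,0],"hand":0},{"travel":[0,0,-40],"rotation":[0,0,0],"hand":0},{"travel":[0,0,-40],"rotation":[0,0,0],"hand":0},{"travel":[40,0,0],"rotation":[0,0,0],"hand":0},{"travel":[40,0,0],"rotation":[0,0,0],"hand":0},{"travel":[40,0,0],"rotation":[0,0,0],"hand":0},{"travel":[40,0,0],"rotation":[0,0,0],"hand":0},{"travel":[40,0,0],"rotation":[0,0,0],"hand":0}]'
python3 -m jog '[{"travel":[40,0,0],"rotation":[0,0,0],"hand":0},{"travel":[40,0,0],"rotation":[0,0,0],"hand":0},{"travel":[40,0,0],"rotation":[0,0,0],"hand":0},{"travel":[0,0,0],"rotation":[0,0,0],"hand":0},{"travel":[0,0,0],"rotation":[0,0,0],"hand":0}]'
python3 - <<'E'
from h import *
a=vision.get_image("top")[160:420,220:480,::-1];b=vision.get_image("scene")[75:335,180:440,::-1]
cv2.imwrite("pics/end.png",cv2.resize(np.hstack([a,b]),(800,400),interpolation=2))
E
```

```text
t: 21.95
ee_pos: [520.7, -56.7, 103.0]
ee_rot: [-180.0, -0.0, 97.5]
contact_force: [-4.9, 0.1, 12.6]
grip_width: -0.002
grip_force: 6.0
t: 22.95
ee_pos: [494.2, 143.0, 246.1]
ee_rot: [180.0, -0.0, 97.4]
contact_force: [-0.0, 0.3, 0.4]
grip_width: 0.004
grip_force: 0.0
t: 23.45
ee_pos: [478.7, 261.1, 245.8]
ee_rot: [-180.0, 0.0, 97.6]
contact_force: [-0.4, 0.3, -0.5]
grip_width: -0.0
grip_force: 0.0
```

View pics/end.png

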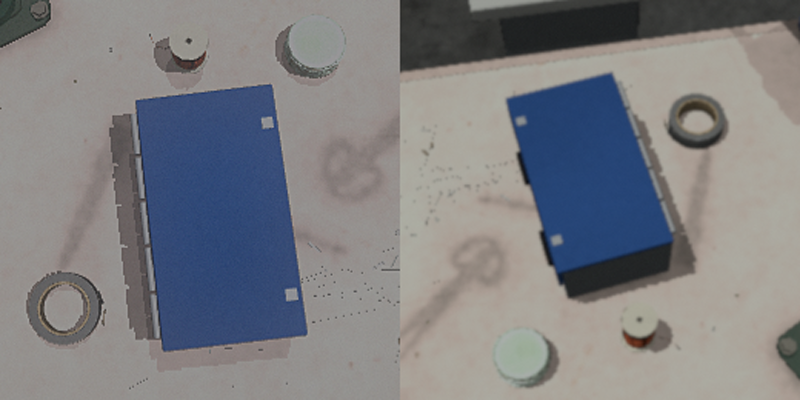

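The lid lies flat, covering (137,85)–(305,350) in the left crop. The drawers are in, and the spool, tape roll and disc pile are where they stood.

```bash
python3 -c "
from station import ticket
print(ticket.close_job())"
```

```text
the job is handed in; nothing more can be done
None
```

The chest is closed: both drawers were pushed home first with the lid still up, then the lid was pressed fully shut; the spool, tape roll and disc pile were left where they stood, the arm ended clear of the chest, and the job was handed in at about 23.5 s.

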